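Zero the peak pointer of the large force gauge

ROBOT

A 6-joint arm with a two-finger parallel gripper is mounted at the origin on the work surface. World frame = base frame: x ahead of the robot, y to its left, z up, the work surface at z = 0. Lengths are in m, angles in degrees, forces in N, time in s.
With the tool pointing down it reaches from about 0.275 to 0.725 m from the base axis. Payload 5.6 kg.
Tool frame: the origin (TCP) lies at the very end of the fingers, on their centre line; the grasp point (between the pads) lies 19 mm behind it (r.grip_point_offset is the distance from the TCP to the grasp point, in m); z points along the fingers, y is the line along which they close (so a half turn about z gives the same grasp; the last joint's range is limited). The gripper opens to 85 mm and grips with 20 to 120 N. Pads are 22 mm wide; open, the fingers measure 114 mm over their backs; the gripper's body (76 mm by 85 mm) begins 54 mm behind the grasp point. The pads swing forward as they close: fully open they stand 13 mm farther back than shut.
Start: joints at [88.155, 14.616, 6.199, 0, -81.583, -16.306], TCP at [0.171, 0.523, 0.231] pointing down, gripper open.
Joint ranges: [-168.99, 168.99], [-69.2, 112.95], [-62.41, 85.93], [-164.36, 98.24], [-168.68, -3.75], [-174.98, 174.98]. Speed limits (degrees/s): [147.25, 147.25, 180, 180, 180, 180].

INTERFACE

Orientations are given as a 3x3 rotation matrix whose columns are the frame's x, y, z axes.
In Python, from bench import r, snapshot, calibration, ticket gives the robot as it stands. The module is installed in compiled form; this text tells all that it offers.
- The arm moves only by the tool move_arm, never from a script. Its argument "rows" is a list of rows, each an object with "dp": the shift along the tool's x, y, z scaled (see below), a list of three; "delta_rot": the turn, a rotation vector about the tool's x, y, z scaled (see below), a list of three; "grip": the opening, from 0 (shut) to 1 (fully open). A call has 1 to 12 rows; each row shifts and turns the commanded pose from where the row before left it, along the tool's axes as they then stand; what a row does not reach is not made up. The controller multiplies each number of a shift by 0.25 m and each number of a turn by pi/2 rad. A row lasts 1/8 s, in which the tool goes at most 62.5 mm and 10.7 degrees, less where a joint would pass 70% of its speed; a pose out of reach is approached as far as the arm can. A call with a number of a shift or a turn outside -1 to 1 is refused whole. A call with a gripper value outside its range is refused whole. The fingers move at their own pace and stop on an object; "force" is the grip in N (left out, the last holds). Time passes only in rows, so rows that do not move let the fingers close. It gives the time, the measured TCP pose, the force, the opening and the grip force at its end, in the units of the state.
- r.observe(): the state, without advancing time (a new reading comes with each control period).
- snapshot(name): name is "scene" or "top"; returns the picture (384x512x3 uint8, red, green, blue); there is no depth.
- calibration(name): a dict with "K" (3x3 intrinsics, pixels), "pose" (4x4, takes a point from camera to world coordinates). Camera axes: x right, y up, looking along -z (the intrinsics and any distortion apply to the point x, -y, -z); pixel columns grow to the right and rows downward; lengths in m; the calibration is good to about 2 mm. A picture is of the moment at which its call begins. calibration takes no time and is no camera call.
- ticket.finish_job(): hands the job in; it is judged then, once.
The state is a dict: "time_s": time; "joint_positions": joint angles; "joint_vel": joint speeds; "tau": joint torques, N m; "eef_pos": TCP position; "tool_rot": TCP orientation; "wrist_force": force on the tool from outside, world axes, zero at the start; "wrist_torque": the same for the moment, N m; "grip_width": opening from 0.0 (shut) to 1.0 (fully open); "gripper_force": force on a finger pad.
Only numpy, scipy, OpenCV 4.12 (cv2) and the standard library are available. Lean on these libraries where they do the work, as an engineer would, in place of code of your own. Each camera call takes 0.05 s, during which the arm holds its last target. There are 200 camera calls.

TASK

Two dial force gauges lie face up on the watchmaker's bench, a large one and a small one, each with a peak pointer left standing at its last reading. Turn the knob of the large gauge anticlockwise until its pointer is fully back at its zero stop, then let go. Leave the small gauge's pointer at its reading and do not shift the glass dome.

Things in the scene. Friction and masses are not known exactly. Their poses are not given: they have to be found in the camera images.
- large_peak (a joint): Peak pointer and knob of the large gauge, one rigid piece turning about a vertical axis at the dial's middle. Rad: 0 with the pointer at the broad first mark of the scale, by the steel zero-stop pin, where it stops hard; grows clockwise from above, to 4.71. Starts 0.7 to 1.4. Even friction 0.05 N m, no spring; stays where left. The gauge is a fixed dark steel drum 124 mm across, 42 high, white dial.
- large_knob (a point): Grip point of the large gauge's knob, on its axis, 69 mm above the table, 27 above the dial. Knob: black upright bar 44 mm long, 14 thick (grip across this), top 10 mm above the point, foot 30 mm round, 7 high. x runs along the bar to the pointer's tip, z up; turns with the knob. White stripe on the bar's pointer side; flat pointer 49 mm long; stop pin 5 mm high on the dial, 47 mm from the axis.
- small_tip (a point): Tip of the small gauge's pointer, 37 mm above the table, 30 mm from that gauge's axis; x points from the gauge's middle out along the pointer, z up. The small gauge is a fixed dark steel drum 86 mm across, 34 mm high, white dial, with a like black knob in its middle (top 72 mm above the table). To be left where it is.
- dome: Loose clear glass dome on a grey round base 88 mm across, 90 mm high with its glass button, about 0.35 kg; origin at the middle of its underside on the table, z up. It stands behind and between the gauges, seen from the robot, and is to be left where it is.

How it is judged (in metres and radians):
At the end, for the whole second after the job is handed in: The large gauge's pointer rests within 10 degrees (0.175 rad) of its zero stop, the small gauge's pointer tip is within 10 mm of where it started, and the glass dome is within 20 mm of where it started (value of joint large_peak below 0.175 rad and velocity of joint large_peak between -0.05 and 0.05 rad/s and distance of small_tip from where it was at the start of the episode below 0.01 m and distance of dome from where it was at the start of the episode below 0.02 m); the robot touches nothing.
It fails at once if the small gauge's pointer tip is moved by more than 10 mm (distance of small_tip from where it was at the start of the episode above 0.01 m).
It fails at once if the glass dome is shifted by more than 20 mm (distance of dome from where it was at the start of the episode above 0.02 m).
It also fails if it takes over 32 s, if anything falls off the work surface, if the arm or the gripper's body presses on something with over 40 N, if the wrist force passes 120 N, or if a joint passes its speed limit or range.

## Working session

There is one attempt and no reset: what is moved stays moved. The work goes in short steps, Python scripts to look and compute and a tool call to move; the robot and the scene stay as the last step left them, time stands still between calls to the robot, and variables do not carry over. Pictures are saved under pics/ and viewed, at most 10 in all, crops included, and the job is handed in when it is done.

Besides the shell and the picture viewer there is one more tool, called after "Request:" in YAML: its name, and indented under it one key for each argument. move_arm: Moves the arm, as the interface text tells. Shifts and turns lie within -1 to 1; 1 stands for 0.25 m of shift or pi/2 rad of turn. Its arguments: {"type":"object","properties":{"rows":{"type":"array","items":{"type":"object","properties":{"dp":{"type":"array","items":{"type":"number"}},"delta_rot":{"type":"array","items":{"type":"number"}},"grip":{"type":"number"}}}},"force":{"type":"number"}},"required":["rows"]}

```bash
mkdir -p pics; python3 - <<'E'
from bench import r,snapshot,calibration
import cv2,numpy as np
for n in("scene","top"):
    cv2.imwrite(f"pics/{n}0.png",cv2.resize(snapshot(n)[:,:,::-1],(800,600),interpolation=cv2.INTER_CUBIC))
    c=calibration(n);print(n,c["K"],np.round(c["pose"],3),[k for k in c])
o=r.observe();print(o)
E
```

```text
scene [[415.20285513   0.         256.53687504]
 [  0.         415.20285513 188.4044083 ]
 [  0.           0.           1.        ]] [[ 0.716 -0.583  0.384  0.87 ]
 [ 0.698  0.587 -0.409 -0.298]
 [ 0.013  0.561  0.827  0.723]
 [ 0.     0.     0.     1.   ]] ['K', 'pose']
top [[367.84452617   0.         255.74536016]
 [  0.         367.84452617 191.54129588]
 [  0.           0.           1.        ]] [[ 0.114  0.97  -0.215  0.39 ]
 [-0.993  0.112 -0.022  0.022]
 [ 0.003  0.216  0.976  0.915]
 [ 0.     0.     0.     1.   ]] ['K', 'pose']
{'time_s': 0.1, 'joint_positions': array([ 8.81544621e+01,  1.46505366e+01,  6.13960920e+00, -2.45009326e-02,
       -8.15826120e+01, -1.63044475e+01]), 'joint_vel': array([ 0.05033082, -0.01430481,  0.16427284,  0.05335243, -0.06488321,
       -0.02501282]), 'tau': array([-2.10639890e-03, -3.87605453e+01,  2.38475186e+01,  5.37803829e+00,
       -3.77767356e-03, -3.01364427e-07]), 'eef_pos': array([0.17115444, 0.52224108, 0.23048781]), 'tool_rot': array([[ 9.50224737e-01, -3.11564960e-01, -4.75372896e-04],
       [-3.11565318e-01, -9.50223360e-01, -1.61808758e-03],
       [ 5.24289611e-05,  1.68565655e-03, -9.99998578e-01]]), 'wrist_force': array([-0.28247175, -0.16076997,  0.65043862]), 'wrist_torque': array([ 0.00112715, -0.01498179,  0.0368632 ]), 'gripper_force': 0.0, 'grip_width': 0.9988780003786771}
```

View pics/top0.png

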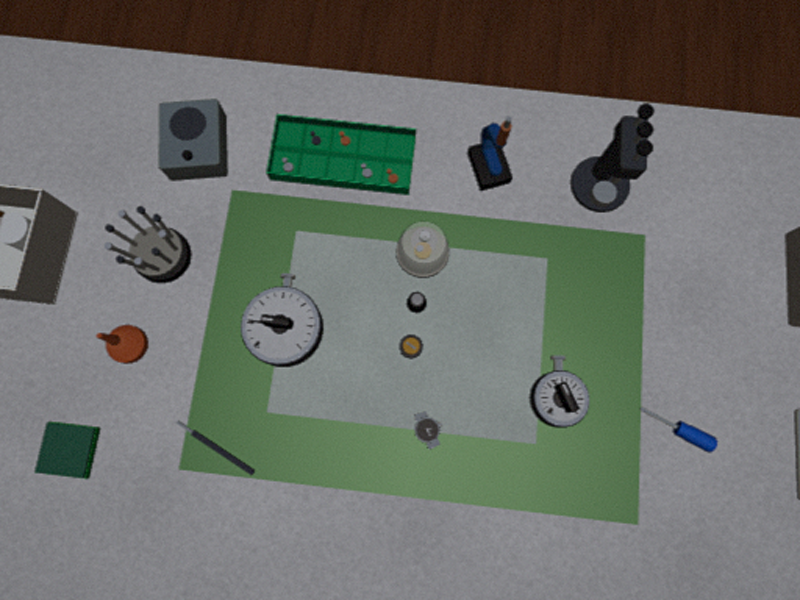

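View pics/scene0.png

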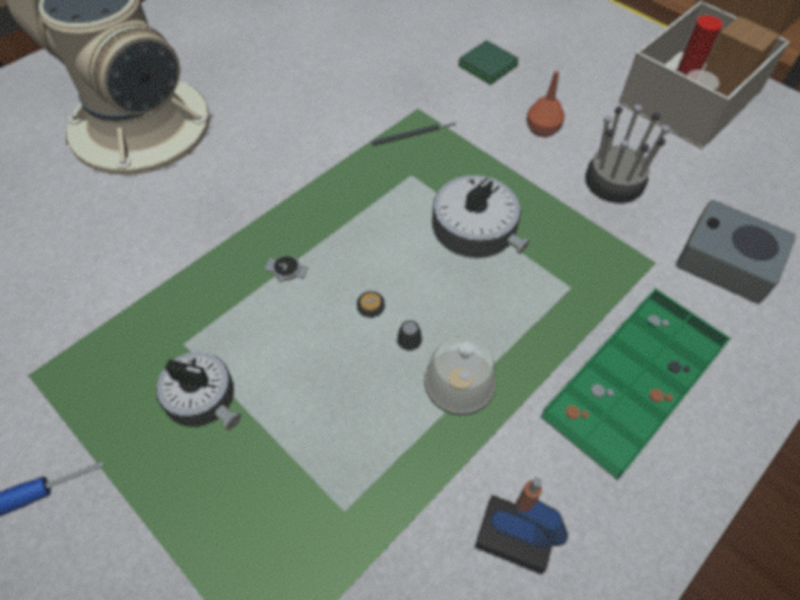

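The top view shows the large gauge at about (282,325) with its pointer to the left, the small gauge at (560,398) and the dome at (423,250). Next I'll rectify the large gauge onto its dial plane and its knob-top plane.

```bash
cat > h.py <<'E'
import cv2,numpy as np
from bench import r,snapshot,calibration
def proj(n,P):
    c=calibration(n);T=np.linalg.inv(c["pose"]);p=np.atleast_2d(P)@T[:3,:3].T+T[:3,3]
    q=p*[1,-1,-1]@c["K"].T;return q[:,:2]/q[:,2:]
def ray(n,u,v,z):
    c=calibration(n);d=c["pose"][:3,:3]@(np.linalg.inv(c["K"])@[u,v,1]*[1,-1,-1]);o=c["pose"][:3,3]
    return o+d*(z-o[2])/d[2]
def rect(n,img,c,z,h=.075,S=380):
    # up = +x, left = +y
    w=np.array([[c[0]+h,c[1]+h,z],[c[0]+h,c[1]-h,z],[c[0]-h,c[1]-h,z],[c[0]-h,c[1]+h,z]])
    M=cv2.getPerspectiveTransform(proj(n,w).astype(np.float32),np.float32([[0,0],[S,0],[S,S],[0,S]]))
    return cv2.warpPerspective(img,M,(S,S),flags=cv2.INTER_CUBIC)
E
python3 - <<'E'
from h import *
k=.64
c=ray("top",282*k,325*k,.042);print(c, ray("scene",477*k,207*k,.042)); c=np.round(c,3)
print("dome",ray("top",423*k,255*k,.03),"small",ray("top",560*k,398*k,.034))
rows=[]
for z in(.042,.079):
    t=[rect(n,snapshot(n)[:,:,::-1].copy(),c,z,S=300) for n in("top","scene")]
    for i in t: cv2.circle(i,(150,150),124,(0,0,255),1);cv2.circle(i,(150,150),2,(0,0,255),-1)
    rows.append(np.hstack(t))
cv2.imwrite("pics/r1.png",np.vstack(rows));print(c)
E
```

```text
[0.52118907 0.21708371 0.042     ] [0.52606436 0.21995236 0.042     ]
dome [0.66150884 0.01319361 0.03      ] small [ 0.45993151 -0.21655546  0.034     ]
[0.521 0.217 0.042]
```

View pics/r1.png

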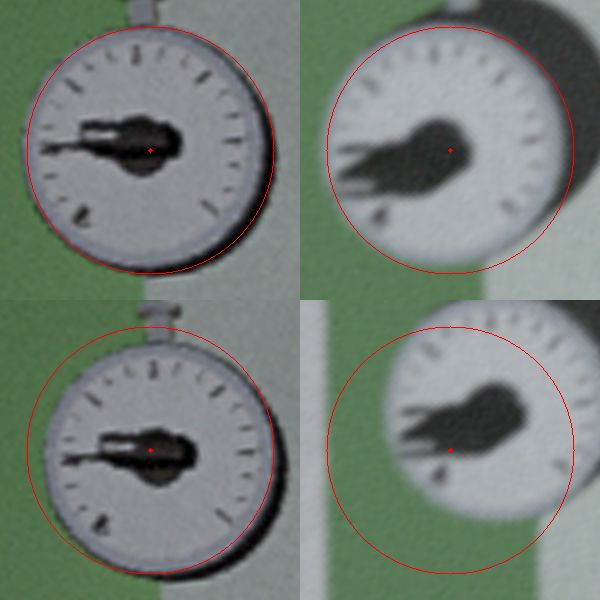

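Both rectified views put the large gauge's axis at about (0.523, 0.221). The pointer is at about 91° yaw, close to +y. The zero mark at (82,216) is about 47° further anticlockwise. I'll move over the gauge first, then turn.

Request:
move_arm:
  rows:
    - {"dp": [0.171, 0.07, 0], "delta_rot": [0, 0, 0], "grip": 1}
    - {"dp": [0.171, 0.07, 0], "delta_rot": [0, 0, 0], "grip": 1}
    - {"dp": [0.171, 0.07, 0], "delta_rot": [0, 0, 0], "grip": 1}
    - {"dp": [0.171, 0.07, 0], "delta_rot": [0, 0, 0], "grip": 1}
    - {"dp": [0.171, 0.07, 0], "delta_rot": [0, 0, 0], "grip": 1}
    - {"dp": [0.171, 0.07, 0], "delta_rot": [0, 0, 0], "grip": 1}
    - {"dp": [0.171, 0.07, 0], "delta_rot": [0, 0, 0], "grip": 1}
    - {"dp": [0.171, 0.07, 0], "delta_rot": [0, 0, 0], "grip": 1}
    - {"dp": [0.171, 0.07, 0], "delta_rot": [0, 0, 0], "grip": 1}
    - {"dp": [0.171, 0.07, 0], "delta_rot": [0, 0, 0], "grip": 1}

```text
time_s: 1.55
eef_pos: [0.524, 0.2221, 0.2312]
tool_rot: [[0.95, -0.311, -0.0], [-0.311, -0.95, 0.0], [-0.0, -0.0, -1.0]]
wrist_force: [0.2, 0.5, -0.5]
grip_width: 0.999
gripper_force: 0.0
```

Request:
move_arm:
  rows:
    - {"dp": [0, 0, 0], "delta_rot": [0, 0, 0.098], "grip": 1}
    - {"dp": [0, 0, 0], "delta_rot": [0, 0, 0.098], "grip": 1}
    - {"dp": [0, 0, 0], "delta_rot": [0, 0, 0.098], "grip": 1}
    - {"dp": [0, 0, 0], "delta_rot": [0, 0, 0.098], "grip": 1}
    - {"dp": [0, 0, 0], "delta_rot": [0, 0, 0.098], "grip": 1}
    - {"dp": [0, 0, 0], "delta_rot": [0, 0, 0.098], "grip": 1}
    - {"dp": [0, 0, 0], "delta_rot": [0, 0, 0.098], "grip": 1}
    - {"dp": [0, 0, 0], "delta_rot": [0, 0, 0.098], "grip": 1}
    - {"dp": [0, 0, 0], "delta_rot": [0, 0, 0], "grip": 1}
    - {"dp": [0, 0, 0], "delta_rot": [0, 0, 0], "grip": 1}

```text
time_s: 2.8
eef_pos: [0.523, 0.2231, 0.2312]
tool_rot: [[0.025, -1.0, -0.0], [-1.0, -0.025, -0.0], [0.0, 0.0, -1.0]]
wrist_force: [0.9, 0.2, 0.4]
grip_width: 1.001
gripper_force: 0.0
```

Request:
move_arm:
  rows:
    - {"dp": [0.008, 0, 0.14], "delta_rot": [0, 0, 0], "grip": 1}
    - {"dp": [0, 0, 0.14], "delta_rot": [0, 0, 0], "grip": 1}
    - {"dp": [0, 0, 0.14], "delta_rot": [0, 0, 0], "grip": 1}
    - {"dp": [0, 0, 0.1], "delta_rot": [0, 0, 0], "grip": 1}
    - {"dp": [0, 0, 0.1], "delta_rot": [0, 0, 0], "grip": 0.6}
    - {"dp": [0, 0, 0.09], "delta_rot": [0, 0, 0], "grip": 0.6}
    - {"dp": [0, 0, 0], "delta_rot": [0, 0, 0], "grip": 0.6}
    - {"dp": [0, 0, 0], "delta_rot": [0, 0, 0], "grip": 0.6}

```text
time_s: 3.8
eef_pos: [0.5238, 0.2215, 0.0548]
tool_rot: [[0.024, -1.0, 0.001], [-1.0, -0.024, 0.0], [-0.0, -0.001, -1.0]]
wrist_force: [-0.4, -0.3, -0.3]
grip_width: 0.601
gripper_force: 0.0
```

```bash
python3 - <<'E'
from h import *
c=[.523,.221]
t=[rect(n,snapshot(n)[:,:,::-1].copy(),c,z,S=390) for n,z in(("top",.079),("scene",.079))]
cv2.imwrite("pics/r2.png",np.hstack(t));o=r.observe();print(o["eef_pos"],o["wrist_force"],o["grip_width"],o["joint_positions"])
E
```

```text
[0.52386202 0.22163616 0.05510613] [ 0.73298814 -0.00183218  0.21175282] 0.5992028804854094 [ 3.86949129e+01  2.31825899e+01 -8.36521985e+00  2.24419537e-02
 -5.83172386e+01 -3.73777899e+01]
```

View pics/r2.png

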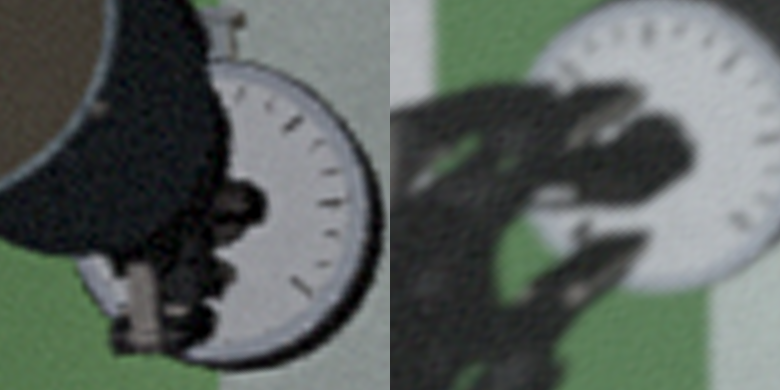

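The fingers straddle the bar: one is on each side in the scene view. I'll close on it.

Request:
move_arm:
  rows:
    - {"dp": [0, 0, 0.014], "delta_rot": [0, 0, 0], "grip": 0.3}
    - {"dp": [0, 0, 0], "delta_rot": [0, 0, 0], "grip": 0}
    - {"dp": [0, 0, 0], "delta_rot": [0, 0, 0], "grip": 0}
    - {"dp": [0, 0, 0], "delta_rot": [0, 0, 0], "grip": 0}
    - {"dp": [0, 0, 0], "delta_rot": [0, 0, 0], "grip": 0}
    - {"dp": [0, 0, 0], "delta_rot": [0, 0, 0], "grip": 0}
  force: 25

```text
time_s: 4.65
eef_pos: [0.5235, 0.2213, 0.0505]
tool_rot: [[0.023, -1.0, 0.001], [-1.0, -0.023, 0.0], [-0.0, -0.001, -1.0]]
wrist_force: [3.5, -0.4, -1.5]
grip_width: 0.158
gripper_force: 30.7
```

Request:
move_arm:
  rows:
    - {"dp": [0, 0, 0], "delta_rot": [0, 0, -0.05], "grip": 0}
    - {"dp": [0, 0, 0], "delta_rot": [0, 0, -0.05], "grip": 0}
    - {"dp": [0, 0, 0], "delta_rot": [0, 0, -0.05], "grip": 0}
    - {"dp": [0, 0, 0], "delta_rot": [0, 0, -0.05], "grip": 0}
    - {"dp": [0, 0, 0], "delta_rot": [0, 0, -0.05], "grip": 0}
    - {"dp": [0, 0, 0], "delta_rot": [0, 0, -0.05], "grip": 0}
    - {"dp": [0, 0, 0], "delta_rot": [0, 0, -0.05], "grip": 0}
    - {"dp": [0, 0, 0], "delta_rot": [0, 0, -0.05], "grip": 0}
    - {"dp": [0, 0, 0], "delta_rot": [0, 0, 0], "grip": 0}

```text
time_s: 5.78
eef_pos: [0.524, 0.2214, 0.0505]
tool_rot: [[0.607, -0.795, 0.002], [-0.795, -0.607, 0.0], [0.001, -0.002, -1.0]]
wrist_force: [5.2, -0.3, -2.9]
grip_width: 0.157
gripper_force: 30.5
```

```bash
python3 - <<'E'
from h import *
o=r.observe();R=o["tool_rot"];print(o["wrist_force"],o["wrist_torque"],np.degrees(np.arctan2(R[1,0],R[0,0])),o["joint_positions"])
E
```

```text
[ 5.20429544 -0.26310175 -2.85735599] [-0.02148348 -1.76651687  0.05754833] -52.64874267794505 [ 3.86827371e+01  2.34744929e+01 -8.68382506e+00  4.73055227e-02
 -5.77472082e+01 -1.35666021e+00]
```

Request:
move_arm:
  rows:
    - {"dp": [0, 0, 0], "delta_rot": [0, 0, -0.025], "grip": 0}
    - {"dp": [0, 0, 0], "delta_rot": [0, 0, -0.025], "grip": 0}
    - {"dp": [0, 0, 0], "delta_rot": [0, 0, -0.025], "grip": 0}
    - {"dp": [0, 0, 0], "delta_rot": [0, 0, -0.025], "grip": 0}
    - {"dp": [0, 0, 0], "delta_rot": [0, 0, 0], "grip": 0}

```text
time_s: 6.4
eef_pos: [0.5241, 0.2215, 0.0504]
tool_rot: [[0.723, -0.691, 0.002], [-0.691, -0.723, 0.001], [0.001, -0.002, -1.0]]
wrist_force: [5.1, -0.5, -3.3]
grip_width: 0.16
gripper_force: 30.4
```

```bash
cat > s.py <<'E'
from h import *
o=r.observe();R=o["tool_rot"];print(o["time_s"],o["wrist_force"],o["wrist_torque"],np.degrees(np.arctan2(R[1,0],R[0,0])))
E
python3 s.py
```

```text
6.4 [ 5.05082662 -0.50165586 -3.29722543] [ 0.02432635 -1.84587876  0.0590911 ] -43.67512173975978
```

Request:
move_arm:
  rows:
    - {"dp": [0, 0, 0], "delta_rot": [0, 0, -0.02], "grip": 0}
    - {"dp": [0, 0, 0], "delta_rot": [0, 0, -0.02], "grip": 0}
    - {"dp": [0, 0, 0], "delta_rot": [0, 0, 0], "grip": 0}

```text
time_s: 6.78
eef_pos: [0.5241, 0.2215, 0.0505]
tool_rot: [[0.764, -0.645, 0.002], [-0.645, -0.764, 0.001], [0.001, -0.002, -1.0]]
wrist_force: [5.7, 0.6, -3.2]
grip_width: 0.161
gripper_force: 36.4
```

```bash
python3 s.py; python3 - <<'E'
from h import *
t=[rect(n,snapshot(n)[:,:,::-1].copy(),[.523,.221],.042,S=390) for n in("top","scene")]
cv2.imwrite("pics/r3.png",np.hstack(t))
E
```

```text
6.775 [ 5.68590367  0.63611524 -3.19873565] [-0.08729474 -1.93360266 -0.64665352] -40.17456422017123
```

View pics/r3.png

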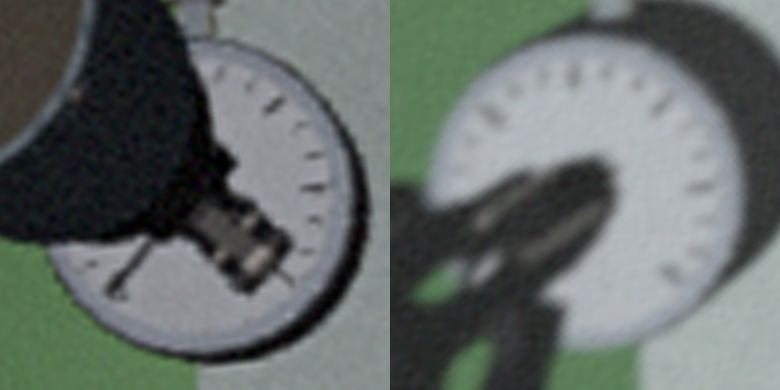

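The pointer now stands on the zero mark at about (115,290). The wrist torque jumped from about 0.06 to −0.65 N m, so it is against the stop. I'll ease off slightly, release and lift.

Request:
move_arm:
  rows:
    - {"dp": [0, 0, 0], "delta_rot": [0, 0, 0.008], "grip": 0}
    - {"dp": [0, 0, 0], "delta_rot": [0, 0, 0], "grip": 0.5}
    - {"dp": [0, 0, 0], "delta_rot": [0, 0, 0], "grip": 0.6}
    - {"dp": [0, 0, 0], "delta_rot": [0, 0, 0], "grip": 0.6}
    - {"dp": [0, 0, 0], "delta_rot": [0, 0, 0], "grip": 0.6}
    - {"dp": [0, 0, -0.05], "delta_rot": [0, 0, 0], "grip": 0.6}
    - {"dp": [0, 0, -0.14], "delta_rot": [0, 0, 0], "grip": 0.6}
    - {"dp": [0, 0, -0.2], "delta_rot": [0, 0, 0], "grip": 0.6}
    - {"dp": [0, 0, -0.2], "delta_rot": [0, 0, 0], "grip": 0.6}
    - {"dp": [0, 0, -0.2], "delta_rot": [0, 0, 0], "grip": 0.6}
    - {"dp": [0, 0, 0], "delta_rot": [0, 0, 0], "grip": 0.6}

```text
time_s: 8.25
eef_pos: [0.525, 0.2219, 0.2538]
tool_rot: [[0.757, -0.654, 0.009], [-0.654, -0.757, 0.005], [0.004, -0.01, -1.0]]
wrist_force: [-0.4, -0.2, -0.1]
grip_width: 0.608
gripper_force: 0.0
```

```bash
python3 s.py; python3 - <<'E'
from h import *
t=[rect(n,snapshot(n)[:,:,::-1].copy(),[.523,.221],.042,S=390) for n in("top","scene")]
cv2.imwrite("pics/r4.png",np.hstack(t))
E
```

```text
8.25 [-0.3745866  -0.18523253 -0.1229705 ] [ 0.00665716  0.04490898 -0.00382223] -40.82307563540456
```

View pics/r4.png

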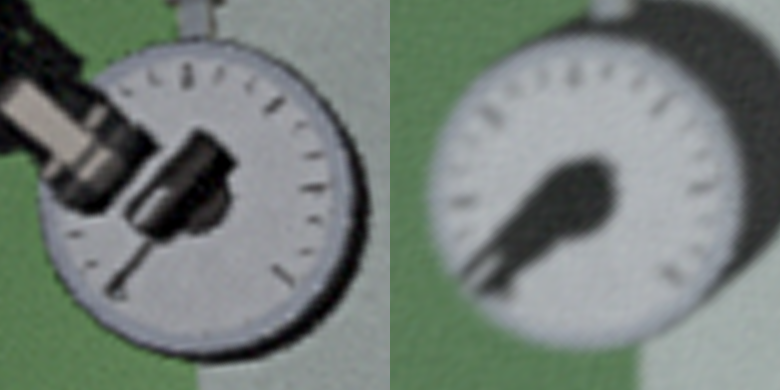

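The pointer rests on the zero mark by the pin at (115,290), and the gripper is clear of everything.

```bash
python3 -c "
from bench import ticket
print(ticket.finish_job())"
```

```text
the job is handed in; nothing more can be done
None
```

I turned the large gauge's pointer anticlockwise to its zero stop, released the knob and handed the job in at about 8 s. The arm did not go near the small gauge or the dome; the hand-in returned no verdict.

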